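# Set the chocolate board on its sloping display stand with the lifter

## Task

Take the steel lifter by its grip, slide its blade under the chocolate serving board and lift it, and set the board gently down on the sloping display stand so that it lies flat on both sloping edges, just above the end stops, with its runners straddling the two cheeks. Draw the lifter out, lay it flat on its slate mat again with the whole blade on the mat, and let go. Never touch the board or chocolate with the gripper, keep the board from tipping, and leave the other things on the counter where they are.

Things in the scene. Friction and masses are not known exactly. Their poses are not given: they have to be found in the camera images.
- lifter: Steel lifter, flat on the mat, 240 g. Blade 125 x 56 x 3 mm; a neck (10 mm in x, 20 in y) rises from it to a dark wooden grip block, 26 mm in x, 44 in y, 45 to 95 mm above the blade's underside. Origin: at the level of the blade's underside, below the middle of the grip. z up, x along the blade: tip at x = +100 mm (the end that goes under the board), rear edge at x = -25.
- lifter_grip (a point): Middle of the lifter's grip block: 72 mm above the lifter's origin, same axes. The grip can be held from above across its 26 mm (x) or its 44 mm (y).
- lifter_blade (a point): Centre of the underside of the lifter's blade: 37.5 mm ahead (+x) of the lifter's origin; same axes as the lifter.
- mat: Dark slate mat, fixed, 200 (x) x 110 (y) x 4 mm thick, the lifter's resting place. Origin: centre of its underside, on the counter; z up.
- board: Light wooden board with a dark chocolate tablet fixed on it, loose, about 300 g. Plate 90 (x) x 140 (y) x 8 mm on two runners along x, 12 high, 10 wide, at y = +-62 mm: a tunnel 114 wide, 12 high under the plate along x, open at both ends. Tablet top 20 mm above the plate's underside. Origin: centre of the plate's underside (12 mm above the counter at the start); z up, x away from the robot.
- stand: Dark wooden display stand, fixed: base 130 (x) x 150 (y) x 10 mm with two upright cheeks 12 mm thick running along x, centred at y = +-42 mm (72 mm clear between them down to the base, open towards the robot). Their top edges slope 12 degrees down towards +x (away from the robot) and end in a stop. Origin: centre of the base's underside; z up.
- stand_seat (a point): Midway between the sloping top edges, in their plane, 100 mm above the stand's origin. x points down the slope, z square to it, y as the stand's. The edges run from x = -50 mm to the stops at x = +50 (10 mm high). A well-placed board has its plate's underside on both edges, its origin about here, its x along this x, its runners outside the cheeks (9 mm free each side).
- tin_left: Bystander, loose: round cream tin with brass lid, 56 mm across, 42 mm high; origin at the centre of its underside.
- tin_right: Bystander, loose: round cream tin with brass lid, 56 mm across, 42 mm high; origin at the centre of its underside.
- gift_box: Bystander, loose: gift box with a band, 70 x 120 x 40 mm; origin at the centre of its underside.
- slim_box: Bystander, loose: slim card box with a band, 60 x 150 x 25 mm; origin at the centre of its underside.
- cocoa_jar: Bystander, loose: jar with brass lid, 60 mm across, 60 mm high; origin at the centre of its underside.
- cup: Bystander, loose: white espresso cup, 60 mm across, 58 mm high, with a handle; origin at the centre of its underside.
Mind the look-alikes: they are no part of the job. Leave any red or turquoise look-alike of the stand alone.

How it is judged:
By the outcome, as a careful person would: the job done as asked, in the order asked, and still so for the second after the job is handed in, with the robot touching nothing.
It also fails if it takes over 72 s, if anything falls off the work surface, if the arm or the gripper's body presses on something with over 40 N, if the wrist force passes 120 N, or if a joint passes its speed limit or range.

## Robot

A 6-joint arm with a two-finger parallel gripper is mounted at the origin on the work surface. World frame = base frame: x ahead of the robot, y to its left, z up, the work surface at z = 0. Lengths are in m, angles in rad, forces in N, time in s.
With the tool pointing down it reaches from about 0.3 to 0.875 m from the base axis. Payload 6.4 kg.
Tool frame: the origin (TCP) lies on the mounting face of the last link; the fingertips stand 173 mm ahead of it and the grasp point (between the pads) lies 155 mm ahead of it (ctrl.tip_reach is the distance from the TCP to the fingertips, in m); z points along the fingers, y is the line along which they close (so a half turn about z gives the same grasp; the last joint's range is limited). The gripper opens to 85 mm and grips with 20 to 120 N. Pads are 22 mm wide; open, the fingers measure 114 mm over their backs; the gripper's body (76 mm by 85 mm) begins 54 mm behind the grasp point. The pads swing forward as they close: fully open they stand 13 mm farther back than shut.
Start: joints at [-0.206, 0.181, 1.607, -0, 1.354, -0.206], TCP at [0.575, 0, 0.405] pointing down, gripper open.
Joint ranges: [-2.99, 2.99], [-0.89, 2.07], [0.3, 2.58], [-1.14, 4.28], [0, 2.63], [-3.12, 3.12]. Speed limits (rad/s): [2.57, 2.57, 3.01, 3.14, 3.14, 3.14].

## Interface

Orientations are given as a unit quaternion [w, x, y, z].
In Python, from bench import ctrl gives the robot as it stands.
- The arm moves only by the shell command python3 -m pendant 'ROWS'. ROWS is JSON, a list that holds one entry, the list of rows, each a list of 7 numbers: the opening, from 0 (shut) to 1 (fully open), then the shift along the tool's x, y, z in mm, then the turn, a rotation vector about the tool's x, y, z in rad. A call has 1 to 5 rows; each row is the pose to reach, as a shift and turn from the pose commanded when the call began, along the tool's axes at that moment; what a row does not reach only later rows make up. A row lasts 1/12 s, in which the tool goes at most 41.7 mm and 7.16 degrees, less where a joint would pass 70% of its speed; a pose out of reach is approached as far as the arm can. A call with a gripper value outside its range is refused whole. The fingers move at their own pace and stop on an object; the grip force is fixed at half the most. Time passes only in rows, so rows that repeat a pose let the fingers close. It gives the time, the measured TCP pose, the force, the opening and the grip force at its end, in the units of the state.
- ctrl.get_obs(): the state, without advancing time (a new reading comes with each control period).
- ctrl.camera(name): name is "scene" or "side" or "wrist"; returns the picture (400x640x3 uint8, red, green, blue); there is no depth.
- ctrl.camera_params(name): a dict with "mtx" (3x3 intrinsics, pixels), "world_from_camera" (4x4, takes a point from camera to world coordinates); the wrist camera has in their place "tool_from_camera" (4x4, takes a point from camera to tool coordinates, whose origin is the TCP and whose axes are the flange's). Camera axes: x right, y down, z forward; pixel columns grow to the right and rows downward; lengths in m; the calibration is good to about 2 mm. A picture is of the moment at which its call begins: read the wrist's pose just before it. camera_params takes no time and is no camera call.
- ctrl.hand_in(): hands the job in; it is judged then, once.
Trained networks look in the newest picture that a camera, given by its name, has taken for a name from the list of things; names that differ only in an ending like _2 or _b are one class to them, and where a whole thing is asked for, a point or a joint stands for the part that bears it (a point fixed in the world has none). Each returns a list of dicts, best first, with "confidence" (0 to 1); they miss things now and then, are a little off and sometimes report something else, mostly with a low value. They report only what shows in the picture. A call takes as long as a camera call. They do not tell look-alikes from the thing itself.
- ctrl.boxes_of(camera, name): "point" ([column, row] as shares, 0 to 1, of the picture: columns of its width, rows of its height, amid what is visible of it).
The state is a dict: "time_s": time; "q": joint angles; "dq": joint speeds; "joint_efforts": joint torques, N m; "eef_pos": TCP position; "eef_rot": TCP orientation; "wrist_force": force on the tool from outside, world axes, zero at the start; "torque": the same for the moment, N m; "opening": opening from 0.0 (shut) to 1.0 (fully open); "grasp_force": force on a finger pad.
Only numpy, scipy, OpenCV 4.12 (cv2) and the standard library are available. Lean on these libraries where they do the work, as an engineer would, in place of code of your own. Each camera call takes 0.05 s, during which the arm holds its last target. There are 200 camera calls.

## Working session

There is one attempt and no reset: what is moved stays moved. The work goes in short steps, Python scripts to look and compute and a shell command to move; the robot and the scene stay as the last step left them, time stands still between calls to the robot, and variables do not carry over. Pictures are saved under pics/ and viewed, at most 10 in all, crops included, and the job is handed in when it is done.

```bash
ls; mkdir -p pics; cat > h.py <<'E'
import numpy as np, cv2, json
from scipy.spatial.transform import Rotation as R
from bench import ctrl
def T(name,obs=None):
    p=ctrl.camera_params(name)
    if name!="wrist": return np.array(p["mtx"]),np.array(p["world_from_camera"])
    o=obs or ctrl.get_obs(); M=np.eye(4); q=o["eef_rot"]
    M[:3,:3]=R.from_quat([q[1],q[2],q[3],q[0]]).as_matrix(); M[:3,3]=o["eef_pos"]
    return np.array(p["mtx"]),M@np.array(p["tool_from_camera"])
def ray(K,W,px):
    d=W[:3,:3]@np.linalg.solve(K,[px[0],px[1],1.]); return W[:3,3],d/np.linalg.norm(d)
def atz(K,W,px,z):
    o,d=ray(K,W,px); return o+d*(z-o[2])/d[2]
def tri(rays):
    A=sum(np.eye(3)-np.outer(d,d) for o,d in rays); b=sum((np.eye(3)-np.outer(d,d))@o for o,d in rays)
    return np.linalg.solve(A,b)
def proj(K,W,P):
    P=np.atleast_2d(P); c=(P-W[:3,3])@W[:3,:3]; u=c@K.T; return u[:,:2]/u[:,2:]
def snap(name,fn):
    o=ctrl.get_obs(); im=ctrl.camera(name); cv2.imwrite("pics/"+fn,im[:,:,::-1]); return im,T(name,o)
E
python3 - <<'E'
from h import *
ims=[]
for n in("scene","side"):
    im,(K,W)=snap(n,n+"0.png"); ims.append(im)
    print(n,W[:3,3].round(3),K[0,0])
    for k in("lifter","lifter_grip","mat","board","stand","gift_box","tin_left"):
        print(k,[(round(b["point"][0]*640),round(b["point"][1]*400),round(b["confidence"],2)) for b in ctrl.boxes_of(n,k)])
E
```

```text
pics
scene [ 1.689 -0.066  0.851] 457.0959445368071
lifter [(193, 239, 0.8)]
lifter_grip [(194, 234, 0.85)]
mat [(207, 246, 0.71)]
board [(403, 233, 0.95)]
stand [(413, 169, 0.96), (237, 179, 0.89), (317, 248, 0.68), (405, 236, 0.32)]
gift_box [(384, 258, 0.76), (341, 193, 0.69)]
tin_left [(361, 233, 0.86), (381, 261, 0.65)]
side [ 0.128 -0.892  0.655] 475.21505450401753
lifter [(422, 307, 0.77)]
lifter_grip [(420, 306, 0.94)]
mat [(405, 309, 0.83), (364, 207, 0.74)]
board [(307, 176, 0.66)]
stand [(255, 323, 0.87), (361, 208, 0.61), (188, 177, 0.57)]
gift_box [(351, 177, 0.75), (420, 305, 0.51)]
tin_left [(325, 194, 0.58)]
```

```bash
python3 -c "
import cv2
for n in('scene','side'): cv2.imwrite('pics/'+n+'0b.png',cv2.resize(cv2.imread('pics/'+n+'0.png'),(800,500)))"
```

```text
(no output)
```

View pics/scene0.png

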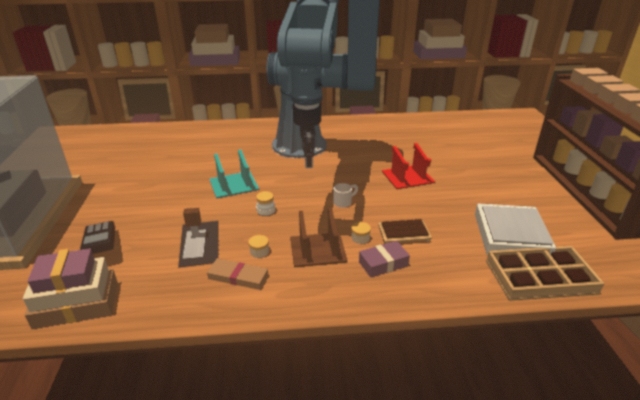

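View pics/side0.png

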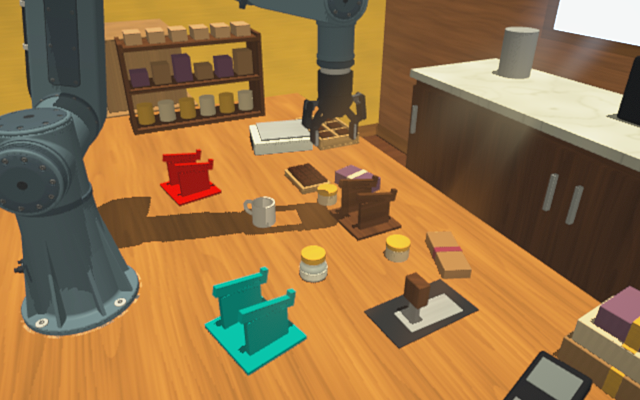

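The scene view shows the lifter on its mat at (195,238), the brown stand at (318,248) and the board at (405,231). In the side view they are at (418,300), (368,210) and (307,177).

Candidates in the scene view:
- **Stand:** brown (318,248), turquoise (237,179) and red (413,169). I choose the brown one.
- **Board:** wooden board with tablet (405,231). The chocolate box (542,272) and gift box (384,258) are not it.
- **Lifter:** only (195,238). The dark device at (98,236) is not it.

```bash
python3 - <<'E'
from h import *
S=T("scene");D=T("side")
for n,a,b in(("grip",(193,216),(416,290)),("board",(404,230),(307,176)),("standbase",(318,249),(369,222)),("jar",(265,195),(313,252)),("tinR?",(259,240),(398,240)),("tinL?",(361,229),(328,186))):
    p=tri([ray(*S,a),ray(*D,b)]); print(n,p.round(3),(proj(*S,p)-a).round(1),(proj(*D,p)-b).round(1))
for n,a in(("mat",(200,243)),("slim",(238,273)),("cup",(343,203)),("gift",(384,265)),("red",(410,178)),("turq",(235,185))): print(n,atz(*S,a,0.0).round(3))
print(ctrl.camera_params("wrist")["tool_from_camera"],ctrl.camera_params("wrist")["mtx"]); print(ctrl.get_obs())
E
```

```text
grip [ 0.579 -0.34   0.076] [[-0.4  0.3]] [[-0.6 -0.5]]
board [0.628 0.28  0.019] [[ 0. -0.]] [[0. 0.]]
standbase [0.681 0.012 0.003] [[-1.8  2.1]] [[-2.1 -2.2]]
jar [ 0.463 -0.133  0.061] [[-0.2  0.3]] [[-0.4 -0.4]]
tinR? [ 0.667 -0.149  0.044] [[-0.2  0.2]] [[-0.2 -0.2]]
tinL? [0.637 0.15  0.043] [[ 0.7 -1. ]] [[0.8 1. ]]
mat [ 0.609 -0.326 -0.   ]
slim [ 0.75  -0.206  0.   ]
cup [0.44  0.122 0.   ]
gift [ 0.754  0.194 -0.   ]
red [0.302 0.385 0.   ]
turq [ 0.29  -0.244  0.   ]
[[-4.82183315e-04 -9.59958962e-01 -2.80140248e-01  7.10199128e-02]
 [ 9.99999883e-01 -4.75390362e-04 -9.21967486e-05  2.00969080e-05]
 [-4.46708790e-05 -2.80140260e-01  9.59959079e-01  3.04486534e-02]
 [ 0.00000000e+00  0.00000000e+00  0.00000000e+00  1.00000000e+00]] [[300.6346986    0.         314.89376207]
 [  0.         300.6346986  194.82911667]
 [  0.           0.           1.        ]]
{'time_s': 0.8, 'q': array([-2.06283442e-01,  1.80746432e-01,  1.60696688e+00, -1.17879146e-05,
        1.35383881e+00, -2.06314108e-01]), 'dq': array([ 0.00086017,  0.00104003,  0.00057204, -0.00061612,  0.00128226,
        0.00029478]), 'joint_efforts': array([ 1.26383264e-03, -4.44799483e+01, -3.51664174e+01, -2.92110008e-04,
        6.44293868e-04,  4.50701236e-06]), 'eef_pos': array([5.75015618e-01, 2.20466852e-05, 4.04734637e-01]), 'eef_rot': array([2.01118185e-05, 7.07095042e-01, 7.07118520e-01, 6.27367886e-06]), 'wrist_force': array([-0.03404193,  0.66010482, -0.0081497 ]), 'torque': array([-0.04750884,  0.00486633,  0.01553271]), 'grasp_force': 0.0, 'opening': 0.9973674489305531}
```

```bash
cat > look.py <<'E'
import sys
from h import *
tag=sys.argv[1]; o=ctrl.get_obs(); im,(K,W)=snap("wrist",tag+".png")
np.savez("pics/"+tag+".npz",K=K,W=W); print(tag,np.round(o["eef_pos"],4),round(o["time_s"],2))
E
python3 look.py w0
python3 -m pendant '[[[1,200,0,0,0,0,0],[1,200,0,0,0,0,0],[1,200,0,0,0,0,0],[1,200,0,0,0,0,0],[1,200,0,0,0,0,0]]]'; python3 -m pendant '[[[1,0,0,0,0,0,0],[1,0,0,0,0,0,0],[1,0,0,0,0,0,0]]]'
python3 look.py w1
python3 -m pendant '[[[1,-200,0,0,0,0,0],[1,-200,0,0,0,0,0],[1,-200,0,0,0,0,0],[1,-200,0,0,0,0,0],[1,-200,0,0,0,0,0]]]'
python3 -m pendant '[[[1,-200,0,0,0,0,0],[1,-200,0,0,0,0,0],[1,-200,0,0,0,0,0],[1,-200,0,0,0,0,0],[1,-200,0,0,0,0,0]]]';python3 -m pendant '[[[1,0,0,0,0,0,0],[1,0,0,0,0,0,0],[1,0,0,0,0,0,0]]]'
python3 look.py w2
python3 -m pendant '[[[1,-150,0,0,0,0,0],[1,-150,0,0,0,0,0],[1,-150,0,0,0,0,0],[1,-150,0,0,0,0,0],[1,-150,0,0,0,0,0]]]';python3 -m pendant '[[[1,0,0,0,0,0,0],[1,0,0,0,0,0,0],[1,0,0,0,0,0,0]]]'
python3 look.py w3
python3 -c "
import cv2,numpy as np
i=[cv2.imread(f'pics/w{k}.png') for k in range(4)]
m=np.vstack([np.hstack(i[:2]),np.hstack(i[2:])]);cv2.imwrite('pics/m.png',cv2.resize(m,(800,500),interpolation=cv2.INTER_AREA))"
```

```text
w0 [0.575  0.     0.4047] 0.8
time_s: 1.27
eef_pos: [0.5745, 0.2027, 0.4048]
eef_rot: [-0.0, 0.707, 0.707, 0.0]
wrist_force: [0.7, 0.2, 0.8]
opening: 0.996
grasp_force: 0.0
time_s: 1.52
eef_pos: [0.5749, 0.2, 0.4045]
eef_rot: [0.0, 0.707, 0.707, -0.0]
wrist_force: [0.8, -0.3, -0.8]
opening: 0.999
grasp_force: 0.0
w1 [0.5749 0.2    0.4045] 1.52
time_s: 1.98
eef_pos: [0.5744, -0.0042, 0.4049]
eef_rot: [0.0, 0.708, 0.706, -0.0]
wrist_force: [0.2, -0.2, 0.0]
opening: 1.001
grasp_force: 0.0
time_s: 2.4
eef_pos: [0.5737, -0.2047, 0.4049]
eef_rot: [0.0, 0.708, 0.706, -0.0]
wrist_force: [0.1, 0.1, -0.2]
opening: 0.998
grasp_force: 0.0
time_s: 2.65
eef_pos: [0.5744, -0.2009, 0.4045]
eef_rot: [-0.0, 0.708, 0.706, 0.0]
wrist_force: [0.1, 0.7, 0.3]
opening: 1.001
grasp_force: 0.0
w2 [ 0.5744 -0.2009  0.4045] 2.65
time_s: 3.12
eef_pos: [0.5744, -0.3536, 0.4045]
eef_rot: [0.001, 0.708, 0.706, -0.001]
wrist_force: [0.7, 0.0, -0.0]
opening: 0.999
grasp_force: 0.0
time_s: 3.37
eef_pos: [0.5755, -0.348, 0.4048]
eef_rot: [-0.0, 0.706, 0.708, 0.0]
wrist_force: [0.3, 0.6, 0.6]
opening: 0.999
grasp_force: 0.0
w3 [ 0.5755 -0.348   0.4048] 3.37
```

View pics/m.png

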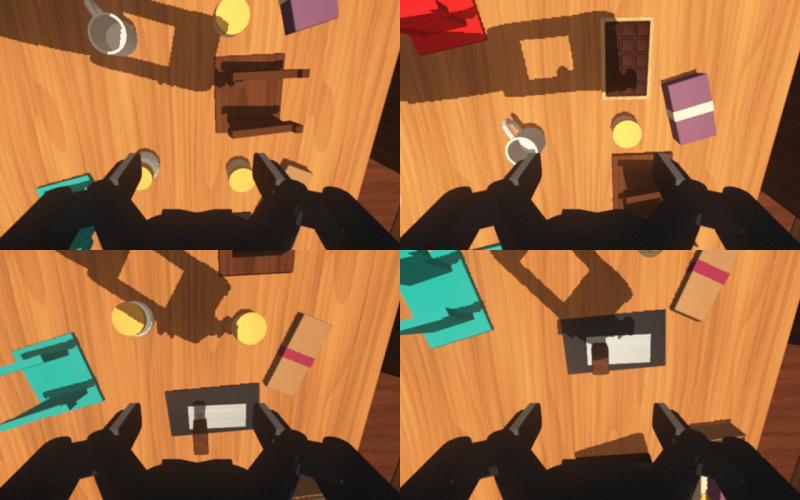

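The mosaic shows the stand in w0, with the slope falling to the right (+x) and the stops at the right. w1 shows the board with its long side across the picture. w2 and w3 show the lifter on its mat. Next I check the choice in a close composite.

```bash
python3 - <<'E'
import cv2,numpy as np
P=[("w0",340,80,170,128),("w1",300,20,160,120),("w3",258,84,176,132),("w2",256,204,176,132)]
out=[]
for n,x,y,w,h in P:
    c=cv2.imread(f"pics/{n}.png")[y:y+h,x:x+w]; c=cv2.convertScaleAbs(c,alpha=1.5,beta=15); c=cv2.resize(c,(400,300),interpolation=cv2.INTER_CUBIC)
    s=400/w
    for t in range(-(-x//20)*20,x+w,20): cv2.line(c,(int((t+.5-x)*s),0),(int((t+.5-x)*s),6),(0,255,0),1); cv2.putText(c,str(t),(int((t-x)*s)-8,16),0,.33,(0,255,0),1)
    for t in range(-(-y//20)*20,y+h,20): cv2.line(c,(0,int((t+.5-y)*s)),(6,int((t+.5-y)*s)),(0,255,0),1); cv2.putText(c,str(t),(8,int((t-y)*s)+4),0,.33,(0,255,0),1)
    out.append(c)
cv2.imwrite("pics/c.png",np.vstack([np.hstack(out[:2]),np.hstack(out[2:])]))
E
```

```text
(no output)
```

View pics/c.png

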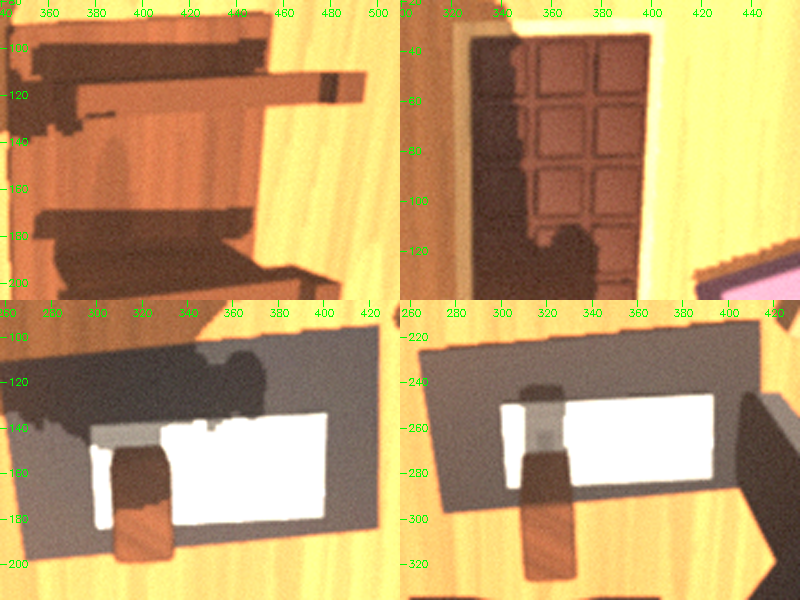

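```bash
cat > crop.py <<'E'
import cv2,numpy as np,sys,json
out=[]
for n,x,y,w in json.loads(sys.argv[2]):
    h=int(w*.75); c=cv2.imread(f"pics/{n}.png")[y:y+h,x:x+w]; c=cv2.convertScaleAbs(c,alpha=float(sys.argv[3])if len(sys.argv)>3 else 1.2); c=cv2.resize(c,(400,300),interpolation=cv2.INTER_CUBIC)
    s=400/w
    for t in range(-(-x//10)*10,x+w,10):
        a=int((t+.5-x)*s); cv2.line(c,(a,0),(a,4+4*(t%20==0)),(0,255,0),1)
        if t%20==0: cv2.putText(c,str(t),(a-8,16),0,.33,(0,255,0),1)
    for t in range(-(-y//10)*10,y+h,10):
        a=int((t+.5-y)*s); cv2.line(c,(0,a),(4+4*(t%20==0),a),(0,255,0),1)
        if t%20==0: cv2.putText(c,str(t),(9,a+4),0,.33,(0,255,0),1)
    out.append(c)
cv2.imwrite(sys.argv[1],np.vstack([np.hstack(out[:2]),np.hstack(out[2:])]) if len(out)>2 else np.hstack(out))
E
python3 crop.py pics/c2.png '[["w0",326,76,190],["w1",300,14,200],["scene0",350,190,100],["scene0",270,190,100]]'
```

```text
(no output)
```

View pics/c2.png

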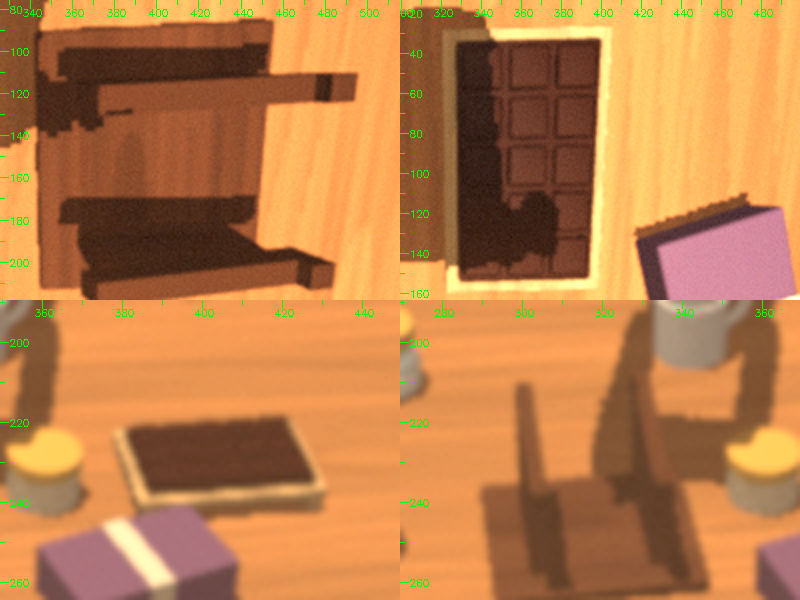

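```bash
cat > fit.py <<'E'
from h import *
from scipy.optimize import least_squares
def cam(n):
    if n in("scene","side"): return T(n)
    d=np.load(f"pics/{n}.npz"); return d["K"],d["W"]
def full(px,org,s): return (np.array(px,float)+.5)/s-.5+np.array(org)
def fit(obs,x0,fz=None):
    """obs: list (cam, px, local xyz m); solves x,y,yaw,(z)"""
    cs={n:cam(n) for n in {o[0] for o in obs}}
    def r(p):
        c,s=np.cos(p[2]),np.sin(p[2]); z=p[3] if fz is None else fz
        return np.concatenate([(proj(*cs[n],[p[0]+c*l[0]-s*l[1],p[1]+s*l[0]+c*l[1],z+l[2]])[0]-q)*(1 if n[0]=="w" else 1) for n,q,l in obs])
    f=least_squares(r,list(x0)+([0.] if fz is None else []),loss="soft_l1"); return f.x, r(f.x).reshape(-1,2)
E
python3 - <<'E'
from fit import *
s=400/176
bl=lambda x,y:(x,y,.003)
L=[("w3",full(p,(258,84),s),bl(*q)) for p,q in zip([(91,125),(96,228),(327,113),(324,218)],[(-.025,.028),(-.025,-.028),(.1,.028),(.1,-.028)])]
L+=[("w2",full(p,(256,204),s),bl(*q)) for p,q in zip([(101,104),(107,188),(313,94),(312,178)],[(-.025,.028),(-.025,-.028),(.1,.028),(.1,-.028)])]
M=[("w3",full(p,(258,84),s),q) for p,q in zip([(379,25),(378,227),(27,260)],[(.1,.055,0),(.1,-.055,0),(-.1,-.055,0)])]
M+=[("w2",full(p,(256,204),s),q) for p,q in zip([(18,51),(359,21),(44,213),(343,188)],[(-.1,.055,0),(.1,.055,0),(-.1,-.055,0),(.1,-.055,0)])]
B=[("w1",full(p,(300,14),2),q) for p,q in zip([(45,28),(210,27),(198,290),(47,290)],[(-.045,.07,0),(.045,.07,0),(.045,-.07,0),(-.045,-.07,0)])]
B2=B+[("scene",full(p,(350,190),4),q) for p,q in zip([(115,128),(290,117),(325,187),(140,193)],[(-.045,-.07,0),(-.045,.07,0),(.045,.07,0),(.045,-.07,0)])]
t=400/190
S=[("w0",full(p,(326,76),t),q) for p,q in zip([(37,33),(272,19),(41,288),(98,86),(98,110),(98,283)],[(-.065,.075,.01),(.065,.075,.01),(-.065,-.075,.01),(-.0489,.048,.1104),(-.0489,.036,.1104),(-.0489,-.036,.1104)])]
for n,o,x0,fz in(("lifter free z",L,(.58,-.34,0),None),("lifter z.004",L,(.58,-.34,0),.004),("mat top",M,(.6,-.33,0),None),("mat .004",M,(.6,-.33,0),.004),("board top z",B,(.63,.28,0),None),("board .02",B,(.63,.28,0),.02),("board+scene",B2,(.63,.28,0),None),("stand free",S,(.68,.01,0),None),("stand 0",S,(.68,.01,0),0.)):
    x,r=fit(o,x0,fz); print(n,x.round(4),"deg",round(np.degrees(x[2]),2)); print("   ",r.round(1).tolist())
E
```

```text
lifter free z [ 0.5807 -0.3401  0.05    0.0046] deg 2.86
    [[-0.4, -0.0], [0.3, -0.3], [-0.2, 0.2], [-0.3, -0.6], [0.2, 0.4], [0.2, -0.1], [0.3, 0.3], [-0.0, 0.1]]
lifter z.004 [ 0.5808 -0.3402  0.0499] deg 2.86
    [[-0.3, 0.1], [0.4, -0.3], [-0.3, 0.3], [-0.4, -0.5], [0.3, 0.3], [0.3, -0.2], [0.3, 0.2], [-0.1, 0.0]]
mat top [ 0.6102 -0.327   0.0954  0.0009] deg 5.47
    [[-0.1, 0.2], [-0.3, 1.3], [-0.6, 0.7], [-0.1, -0.1], [0.5, -0.7], [-0.4, -0.3], [8.0, -1.3]]
mat .004 [ 0.6097 -0.3261  0.0927] deg 5.31
    [[0.6, -0.5], [0.0, 1.4], [-1.6, 0.6], [-0.9, -0.0], [1.0, -0.4], [-1.2, 0.3], [8.3, -0.4]]
board top z [0.6284 0.2819 0.0158 0.0169] deg 0.9
    [[-0.3, 0.7], [1.8, -0.2], [-0.4, -0.9], [-0.3, 0.3]]
board .02 [0.6281 0.2817 0.0143] deg 0.82
    [[-0.4, 0.2], [2.4, -0.6], [-0.1, -0.2], [-0.5, 0.9]]
board+scene [0.6276 0.2813 0.0151 0.0215] deg 0.87
    [[-1.0, 0.2], [2.2, -0.7], [-0.2, 0.2], [-0.9, 1.4], [-0.1, 0.3], [0.9, 0.1], [1.2, 0.6], [0.2, 2.4]]
stand free [ 0.6759  0.0175  0.0495 -0.0039] deg 2.83
    [[-0.7, -0.7], [0.5, 0.0], [0.2, 0.1], [0.1, 0.1], [0.1, 2.9], [-0.2, -1.4]]
stand 0 [0.6751 0.0178 0.0483] deg 2.77
    [[-0.9, -1.2], [1.5, -0.4], [-0.1, 0.9], [0.1, -0.1], [0.1, 2.8], [-0.3, -0.3]]
```

Every fit agrees with the given sizes. The free-fitted blade height is 4.6 mm, the board top 17–21 mm and the stand about 0.

| Thing | x (m) | y (m) | Yaw (deg) |
|---|---|---|---|
| Lifter | .581 | -.340 | 2.9 |
| Board | .628 | .2815 | 0.85 |
| Stand | .6755 | .0177 | 2.8 |

I'm grasping the lifter now, across its 26 mm.

```bash
python3 -m pendant '[[[1,10,6,40,0,0,-0.05],[1,10,6,80,0,0,-0.05],[1,10,6,115,0,0,-0.05],[1,10,6,145,0,0,-0.05],[1,10,6,165,0,0,-0.05]]]'
python3 -m pendant '[[[1,0,0,10,0,0,0],[1,0,0,10,0,0,0],[1,0,0,10,0,0,0],[1,0,0,10,0,0,0]]]'
python3 -m pendant '[[[0,0,0,0,0,0,0],[0,0,0,0,0,0,0],[0,0,0,0,0,0,0],[0,0,0,0,0,0,0],[0,0,0,0,0,0,0]]]'
python3 -m pendant '[[[0,0,0,0,0,0,0],[0,0,0,0,0,0,0],[0,0,0,0,0,0,0],[0,0,0,0,0,0,0],[0,0,0,0,0,0,0]]]'
```

```text
time_s: 3.83
eef_pos: [0.5804, -0.3375, 0.236]
eef_rot: [-0.002, 0.688, 0.725, -0.0]
wrist_force: [-1.0, -0.3, -0.3]
opening: 1.001
grasp_force: 0.0
time_s: 4.17
eef_pos: [0.582, -0.3402, 0.2321]
eef_rot: [0.002, 0.689, 0.725, 0.0]
wrist_force: [0.3, -0.5, 0.4]
opening: 0.999
grasp_force: 0.0
time_s: 4.58
eef_pos: [0.581, -0.3401, 0.2301]
eef_rot: [0.0, 0.689, 0.725, -0.0]
wrist_force: [3.3, 1.2, 20.8]
opening: 0.301
grasp_force: 20.8
time_s: 5.0
eef_pos: [0.5812, -0.3402, 0.2302]
eef_rot: [0.0, 0.689, 0.725, -0.0]
wrist_force: [-1.1, -0.9, 5.6]
opening: 0.299
grasp_force: 59.9
```

```bash
cat > go.py <<'E'
# go.py x y z yaw_deg pitch_deg (lifter origin, nose-down pitch) -> shift mm & rotvec in present tool axes
import sys
from h import *
H=.2262
def tcp(x,y,z,yaw,p,h=H):
    Rl=R.from_euler("ZY",[yaw,p],degrees=True)
    return np.array([x,y,z])+Rl.apply([0,0,h]), Rl*R.from_matrix(np.array([[0,1,0],[1,0,0],[0,0,-1.]]))
a=list(map(float,sys.argv[1:])); o=ctrl.get_obs(); q=o["eef_rot"]; Rc=R.from_quat([q[1],q[2],q[3],q[0]])
P,Rt=tcp(*a); print("shift",(Rc.inv().apply(P-o["eef_pos"])*1000).round(1),"turn",(Rc.inv()*Rt).as_rotvec().round(4),"F",np.round(o["wrist_force"],1))
E
python3 -m pendant '[[[0,0,0,-10,0,0,0],[0,0,0,-40,0,0,0],[0,0,0,-80,0,0,0],[0,0,0,-120,0,0,0],[0,0,0,-130,0,0,0]]]'
python3 -m pendant '[[[0,0,0,0,0,0,0],[0,0,0,0,0,0,0],[0,0,0,0,0,0,0]]]'
python3 go.py .456 .279 .134 .85 0; python3 -c "
from h import *; o=ctrl.get_obs();print(o['opening'],o['eef_pos'])"
```

```text
time_s: 5.42
eef_pos: [0.5822, -0.3407, 0.3673]
eef_rot: [0.005, 0.689, 0.725, 0.0]
wrist_force: [1.7, -1.8, -1.3]
opening: 0.296
grasp_force: 59.6
time_s: 5.67
eef_pos: [0.5802, -0.3393, 0.3565]
eef_rot: [-0.003, 0.689, 0.725, -0.0]
wrist_force: [-0.4, 0.3, -3.1]
opening: 0.3
grasp_force: 59.6
shift [623.8 -93.2  -1.1] turn [-0.0038 -0.0035  0.0352] F [-0.4  0.3 -3.1]
0.29990418249483003 [ 0.5802423  -0.33932389  0.35652336]
```

```bash

python3 -m pendant '[[[0,20,-3,0,0,0,0],[0,60,-10,0,0,0,0],[0,100,-16,0,0,0,0],[0,140,-21,0,0,0,0],[0,180,-27,0,0,0,0]]]' | head -2
python3 -m pendant '[[[0,40,-6,0,0,0,0],[0,80,-12,0,0,0,0],[0,120,-18,0,0,0,0],[0,160,-24,0,0,0,0],[0,200,-30,0,0,0,0]]]' | head -2
python3 -m pendant '[[[0,40,-6,0,0,0,0.035],[0,80,-12,0,0,0,0.035],[0,120,-18,0,0,0,0.035],[0,160,-24,0,0,0,0.035],[0,200,-30,0,0,0,0.035]]]' | head -2
python3 -m pendant '[[[0,25,-4,0,0,0,0],[0,36,-6,0,0,0,0],[0,43,-6,0,0,0,0],[0,43,-6,0,0,0,0],[0,43,-6,0,0,0,0]]]'
python3 -m pendant '[[[0,0,0,0,0,0,0],[0,0,0,0,0,0,0],[0,0,0,0,0,0,0],[0,0,0,0,0,0,0]]]'
python3 go.py .456 .279 .0045 .85 0; python3 look.py w4
python3 - <<'E'
from h import *; snap("side","s1.png"); snap("scene","c1.png")
E
python3 crop.py pics/c3.png '[["side0",230,130,160],["side1",230,130,160]]' 2>/dev/null; python3 crop.py pics/c3.png '[["w4",200,0,400],["s1",230,120,160]]'
```

```text
time_s: 6.08
eef_pos: [0.5435, -0.1597, 0.3563]
time_s: 6.5
eef_pos: [0.5033, 0.0385, 0.3569]
time_s: 6.92
eef_pos: [0.4634, 0.2366, 0.3569]
time_s: 7.33
eef_pos: [0.4586, 0.277, 0.3585]
eef_rot: [-0.0, 0.702, 0.712, -0.001]
wrist_force: [-0.2, -1.2, -2.1]
opening: 0.301
grasp_force: 59.8
time_s: 7.67
eef_pos: [0.4588, 0.2771, 0.3598]
eef_rot: [0.0, 0.702, 0.712, 0.0]
wrist_force: [-0.1, -0.5, -2.1]
opening: 0.298
grasp_force: 59.8
shift [  2.   -2.8 129.1] turn [ 0.0002  0.     -0.0012] F [-0.1 -0.5 -2.1]
w4 [0.4588 0.2771 0.3598] 7.67
```

View pics/c3.png

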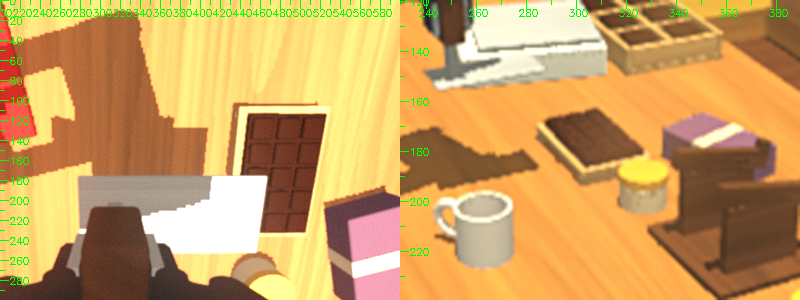

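The lifter is held level. The blade is at columns 279–467 of w4, and the board at columns 433–530, rows 107–234.

```bash
python3 crop.py pics/c4.png '[["w4",410,95,200],["w4",270,130,210]]' 1.1
```

```text
(no output)
```

View pics/c4.png

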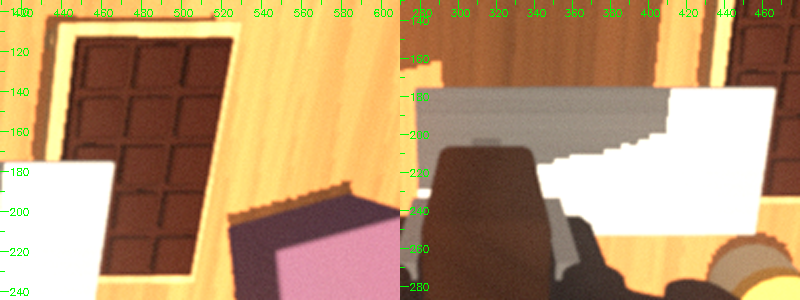

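```bash
python3 - <<'E'
from fit import *
s=400/210
L=[("w4",full(p,(270,130),s),q) for p,q in zip([(17,87),(375,87),(356,235)],[(-.025,.028,.003),(.1,.028,.003),(.1,-.028,.003)])]
B=[("w4",full(p,(410,95),2),q) for p,q in zip([(238,22),(193,277)],[(.045,.07,0),(.045,-.07,0)])]
for n,o,x0,fz in(("lift",L,(.459,.277,0),None),("lift z",L,(.459,.277,0),.3598-.2262),("board",B,(.628,.28,0),.02)):
    x,r=fit(o,x0,fz); print(n,x.round(4),np.degrees(x[2]).round(2),r.round(1).tolist())
E
```

```text
lift [0.4598 0.2765 0.0123 0.1318] 0.7 [[-0.2, 0.2], [0.7, 0.3], [-0.5, -0.7]]
lift z [0.4592 0.277  0.0121] 0.69 [[-1.3, 0.0], [1.4, 0.2], [-0.0, -0.1]]
board [0.626  0.2816 0.0333] 1.91 [[-0.0, -1.0], [0.0, 2.4]]
```

```bash

python3 -m pendant '[[[0,2,-3,40,0,0,-0.005],[0,2,-3,80,0,0,-0.005],[0,2,-3,105,0,0,-0.005],[0,2,-3,120,0,0,-0.005],[0,2,-3,128,0,0,-0.005]]]' | head -2
python3 -m pendant '[[[0,0,0,0,0,0,0],[0,0,0,0,0,0,0],[0,0,0,0,0,0,0],[0,0,0,0,0,0,0]]]'
python3 go.py .570 .2810 .005 1.1 0
```

```text
time_s: 8.23
eef_pos: [0.4543, 0.2794, 0.229]
time_s: 8.57
eef_pos: [0.4563, 0.2801, 0.2334]
eef_rot: [0.001, 0.7, 0.714, 0.001]
wrist_force: [0.3, 0.5, -2.1]
opening: 0.303
grasp_force: 59.7
shift [ -1.4 113.7   2.5] turn [ 0.0031 -0.001   0.0009] F [ 0.3  0.5 -2.1]
```

```bash

python3 -m pendant '[[[0,0,0,0,0,0,0],[0,0,0,0,0,0,0],[0,0,0,0,0,0,0],[0,0,0,0,0,0,0]]]' | head -2
python3 -m pendant '[[[0,0,4,0,0,0,0],[0,0,10,0,0,0,0],[0,0,16,0,0,0,0],[0,0,20,0,0,0,0],[0,0,20,0,0,0,0]]]' | head -4
python3 go.py .570 .2810 .005 1.1 0
```

```text
time_s: 8.9
eef_pos: [0.4555, 0.2798, 0.232]
time_s: 9.32
eef_pos: [0.4767, 0.2801, 0.2319]
eef_rot: [0.0, 0.7, 0.714, 0.001]
wrist_force: [-0.2, 0.4, -2.3]
shift [-0.9 93.3  0.8] turn [ 0.0012 -0.0003  0.0002] F [-0.2  0.4 -2.3]
```

Blade is at about 5.7 mm; sliding in.

```bash

python3 -m pendant '[[[0,0,10,0.5,0,0,0],[0,0,20,0.5,0,0,0],[0,0,32,0.5,0,0,0],[0,0,42,0.5,0,0,0],[0,0,50,0.5,0,0,0]]]' | sed -n 2,4p
python3 -m pendant '[[[0,0,12,0,0,0,0],[0,0,24,0,0,0,0],[0,0,34,0,0,0,0],[0,0,41,0,0,0,0],[0,0,44,0,0,0,0]]]' | sed -n 2,4p
python3 -m pendant '[[[0,0,0,0,0,0,0],[0,0,0,0,0,0,0],[0,0,0,0,0,0,0]]]' | sed -n 2,4p
python3 go.py .570 .2810 .005 1.1 0; python3 look.py w5
python3 - <<'E'
from h import *; snap("side","s2.png"); snap("scene","c2s.png")
E
python3 crop.py pics/c5.png '[["w5",240,60,260],["s2",240,100,150]]'
```

```text
eef_pos: [0.527, 0.2811, 0.2313]
eef_rot: [0.0, 0.7, 0.714, 0.0]
wrist_force: [0.1, 0.5, -1.8]
eef_pos: [0.5706, 0.2819, 0.2312]
eef_rot: [0.0, 0.7, 0.714, 0.0]
wrist_force: [0.3, 0.2, -2.7]
eef_pos: [0.5689, 0.2822, 0.2309]
eef_rot: [-0.0, 0.7, 0.714, -0.0]
wrist_force: [-0.0, -0.2, -2.5]
shift [-1.2  1.1 -0.3] turn [-0.0009  0.0002  0.0011] F [-0.  -0.2 -2.5]
w5 [0.5689 0.2822 0.2309] 10.4
```

View pics/c5.png

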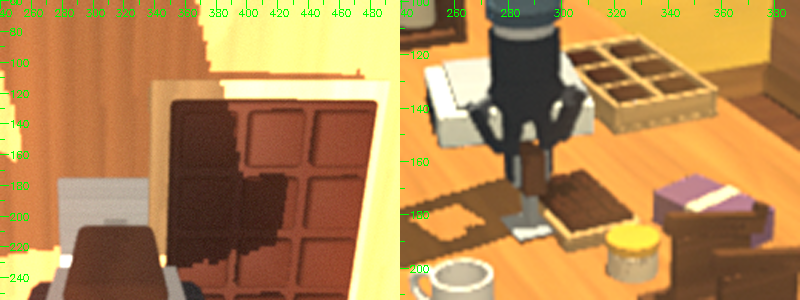

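The blade is inside the tunnel without contact, with the neck just short of the board's near edge (column 337 in w5).

```bash
python3 - <<'E'
from fit import *
K,W=cam("w5"); f=lambda u,v:full((u,v),(240,60),400/260)
for n,p,z in(("edge top",f(153,82),.02),("edge mid",f(149,175),.016),("top edge l",f(153,80),.02),("top edge r",f(388,80),.02),("blade rear",f(57,179),.0077),("blade rear lo",f(62,252),.0077)): print(n,atz(K,W,p,z).round(4))
E
```

```text
edge top [0.5815 0.35   0.02  ]
edge mid [0.5817 0.3134 0.016 ]
top edge l [0.5814 0.3508 0.02  ]
top edge r [0.6698 0.3525 0.02  ]
blade rear [0.5432 0.3091 0.0077]
blade rear lo [0.5449 0.2758 0.0077]
```

```bash

python3 -m pendant '[[[0,-1.5,0,-1,0,0,0],[0,-1.5,0,-2.5,0,0,0],[0,-1.5,0,-4,0,0,0],[0,-1.5,0,-5.5,0,0,0],[0,-1.5,0,-7,0,0,0]]]' | sed -n 2,4p
python3 -m pendant '[[[0,0,0,-2,0,0,0],[0,0,0,-5,0,0,0],[0,0,0,-8,0,0,0],[0,0,0,-10,0,0,0],[0,0,0,-10,0,0,0]]]'
python3 -m pendant '[[[0,0,0,0,0,0,0],[0,0,0,0,0,0,0],[0,0,0,0,0,0,0]]]' 
python3 go.py .570 .2800 .142 1.1 0; python3 look.py w6
python3 - <<'E'
from h import *; snap("side","s3.png"); snap("scene","c3s.png")
E
python3 crop.py pics/c6.png '[["c3s",350,180,120],["s3",240,100,150]]'
```

```text
eef_pos: [0.5691, 0.2805, 0.2378]
eef_rot: [-0.0, 0.7, 0.714, -0.001]
wrist_force: [-0.8, -1.2, -5.7]
time_s: 11.38
eef_pos: [0.5697, 0.2807, 0.2489]
eef_rot: [0.0, 0.7, 0.714, 0.0]
wrist_force: [0.2, -0.3, -5.1]
opening: 0.296
grasp_force: 59.4
time_s: 11.63
eef_pos: [0.5694, 0.2805, 0.248]
eef_rot: [-0.0, 0.7, 0.714, -0.0]
wrist_force: [-0.1, 0.7, -6.3]
opening: 0.299
grasp_force: 59.4
shift [  -0.6    0.6 -120.2] turn [-0.0004  0.0001  0.0007] F [-0.1  0.7 -6.3]
w6 [0.5694 0.2805 0.248 ] 11.63
```

View pics/c6.png

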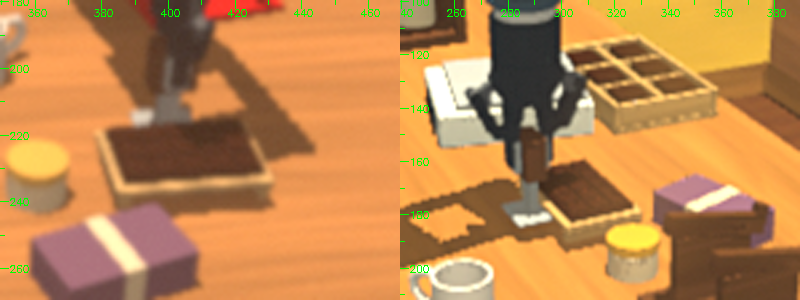

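The board is level on the blade and clear of the counter (scene (403,232), side (300,180)), and the extra load is about 0.37 kg. Raising.

```bash

python3 -m pendant '[[[0,0,0,-4,0,0,0],[0,0,0,-11,0,0,0],[0,0,0,-21,0,0,0],[0,0,0,-34,0,0,0],[0,0,0,-48,0,0,0]]]' | sed -n 2,4p
python3 -m pendant '[[[0,0,0,-14,0,0,0],[0,0,0,-28,0,0,0],[0,0,0,-41,0,0,0],[0,0,0,-52,0,0,0],[0,0,0,-61,0,0,0]]]' | sed -n 2,4p
python3 -m pendant '[[[0,0,0,-6,0,0,0],[0,0,0,-10,0,0,0],[0,0,0,-13,0,0,0],[0,0,0,-13,0,0,0],[0,0,0,-13,0,0,0]]]' | sed -n 2,4p
python3 go.py .618 .0149 .142 2.8 0
```

```text
eef_pos: [0.5695, 0.2806, 0.2978]
eef_rot: [0.0, 0.7, 0.714, 0.0]
wrist_force: [0.7, -0.8, -4.7]
eef_pos: [0.5696, 0.2806, 0.3592]
eef_rot: [0.0, 0.7, 0.714, 0.001]
wrist_force: [0.3, -0.3, -5.1]
eef_pos: [0.5693, 0.2805, 0.3696]
eef_rot: [-0.0, 0.7, 0.714, -0.0]
wrist_force: [-0.1, -0.5, -7.0]
shift [-266.5   43.4    1.4] turn [-0.001   0.0002 -0.0289] F [-0.1 -0.5 -7. ]
```

```bash

python3 -m pendant '[[[0,-3,0.5,0,0,0,0],[0,-8,1.3,0,0,0,-0.001],[0,-15,2.5,0,0,0,-0.003],[0,-24,4,0,0,0,-0.005],[0,-35,5.7,0,0,0,-0.007]]]' | sed -n 2,4p
python3 -m pendant '[[[0,-13,2,0,0,0,-0.003],[0,-28,4.6,0,0,0,-0.005],[0,-44,7.2,0,0,0,-0.007],[0,-60,9.8,0,0,0,-0.009],[0,-76,12.4,0,0,0,-0.011]]]' | sed -n 2,4p
python3 -m pendant '[[[0,-16,2.6,0,0,0,-0.002],[0,-32,5.2,0,0,0,-0.004],[0,-48,7.8,0,0,0,-0.006],[0,-64,10.4,0,0,0,-0.008],[0,-80,13,0,0,0,-0.011]]]' | sed -n 2,4p
python3 -m pendant '[[[0,-16,2.6,0,0,0,0],[0,-31,5,0,0,0,0],[0,-44,7.2,0,0,0,0],[0,-54,8.8,0,0,0,0],[0,-62,10,0,0,0,0]]]' | sed -n 2,4p
python3 go.py .618 .0149 .142 2.8 0
```

```text
eef_pos: [0.576, 0.2448, 0.37]
eef_rot: [-0.0, 0.697, 0.717, -0.0]
wrist_force: [-0.7, -0.3, -5.4]
eef_pos: [0.5905, 0.168, 0.3703]
eef_rot: [0.0, 0.694, 0.72, -0.0]
wrist_force: [-0.3, -0.6, -4.5]
eef_pos: [0.6064, 0.0884, 0.3703]
eef_rot: [0.0, 0.69, 0.724, -0.0]
wrist_force: [0.3, 0.1, -5.1]
eef_pos: [0.6196, 0.0276, 0.3702]
eef_rot: [0.0, 0.69, 0.724, -0.0]
wrist_force: [0.6, 0.6, -4.8]
shift [-12.6  -2.2   2. ] turn [ 0.      0.0001 -0.0008] F [ 0.6  0.6 -4.8]
```

```bash

python3 -m pendant '[[[0,-6,-1,0,0,0,0],[0,-10,-1.5,0,0,0,0],[0,-12,-2,0,0,0,0],[0,-12.5,-2,0,0,0,0],[0,-12.5,-2,0,0,0,0]]]' | sed -n 2,4p
python3 -m pendant '[[[0,0,0,0,0,0,0],[0,0,0,0,0,0,0],[0,0,0,0,0,0,0],[0,0,0,0,0,0,0]]]' | sed -n 2,4p
python3 go.py .618 .0149 .142 2.8 0; python3 look.py w7
python3 - <<'E'
from fit import *
# rim of the board in the wrist picture: predicted plate top corners vs. image gradient along edges
def rel(n,dz=.011):
    K,W=cam(n); im=cv2.GaussianBlur(cv2.imread(f"pics/{n}.png").astype(np.float32),(3,3),0)
    o=ctrl.get_obs(); q=o["eef_rot"]; Rl=R.from_quat([q[1],q[2],q[3],q[0]])*R.from_matrix(np.array([[0,1,0],[1,0,0],[0,0,-1.]])).inv()
    O=np.array(o["eef_pos"])-Rl.apply([0,0,.2262]); C=np.array([.0575,0,dz])
    res={}
    for name,pts,dr in (("+y",[(a,.07) for a in np.linspace(-.035,.04,16)],(0,1)),("+x",[(.045,b) for b in np.linspace(-.01,.065,16)],(1,0)),("-x",[(-.045,b) for b in np.linspace(.04,.065,8)],(-1,0))):
        off=[]
        for p in pts:
            t=np.arange(-.014,.0141,.0005); P=np.array([O+Rl.apply(C+[p[0]+dr[0]*u,p[1]+dr[1]*u,0]) for u in t])
            uv=proj(K,W,P).astype(np.float32); v=cv2.remap(im,uv[:,0].reshape(-1,1),uv[:,1].reshape(-1,1),cv2.INTER_LINEAR)[:,0]
            g=np.linalg.norm(v[4:]-v[:-4],axis=1); off.append(1000*t[2+g.argmax()])
        res[name]=np.round(off,1)
    return res
for k,v in rel("w7").items(): print(k,v)
E
```

```text
eef_pos: [0.6179, 0.017, 0.3702]
eef_rot: [-0.0, 0.689, 0.724, 0.0]
wrist_force: [0.1, 0.3, -5.3]
eef_pos: [0.618, 0.0169, 0.3702]
eef_rot: [0.0, 0.689, 0.724, 0.0]
wrist_force: [0.8, -0.3, -5.6]
shift [-2.  -0.1  2. ] turn [ 0.     -0.      0.0006] F [ 0.8 -0.3 -5.6]
w7 [0.618  0.0169 0.3702] 15.45
+y [-7.  -7.  -7.  -7.  -6.5  0.5  0.5 -6.5 -6.5 -6.5 -7.  -7.  -6.  -6.
 -6.  -7.5]
+x [-3.  -3.  -3.  -3.  -3.  -3.  -3.5 -3.5 -3.5 -3.5 -3.5 -3.5 -3.5 -3.5
 -3.5  0. ]
-x [-7.5 -7.5 -7.5 -7.5 -7.5 -7.5 -8.   0.5]
```

```bash
cat > way.py <<'E'
# way.py d : rows p,c -> shift/turn from the present measured pose; board origin at seat + d(x along slope), height zc
import sys
from h import *
def tcp(P,yaw,p,h=.2262):
    Rl=R.from_euler("ZY",[yaw,p],degrees=True); return P+Rl.apply([-.0575,0,-.003+h]),Rl*R.from_matrix(np.array([[0,1,0],[1,0,0],[0,0,-1.]]))
o=ctrl.get_obs(); q=o["eef_rot"]; Rc=R.from_quat([q[1],q[2],q[3],q[0]]); S=np.array([.6755,.0177,.1]); y=2.8
d=float(sys.argv[1])/1000
for a in sys.argv[2:]:
    p,zc=map(float,a.split(",")); Rs=R.from_euler("ZY",[y,12],degrees=True)
    # p<0 marks: true seat pose with clearance zc mm
    if p<0: Pb=S+Rs.apply([d,0,zc/1000]); p=12
    else: Pb=S+R.from_euler("Z",y,degrees=True).apply([d,0,0]); Pb[2]=zc/1000
    P,Rt=tcp(Pb,y,p); print(a,(Rc.inv().apply(P-o["eef_pos"])*1000).round(1),(Rc.inv()*Rt).as_rotvec().round(3))
E
python3 way.py 0 0,130 0,122 1,121 2,120 3,119 4,117.5 5,116 6,115 7,114 8,113 9,112 10,111 11,110 12,109 -1,6
```

```text
0,130 [-1.9  0.  17. ] [-0. -0.  0.]
0,122 [-1.9  0.  25. ] [-0. -0.  0.]
1,121 [-1.9  3.9 25. ] [ 0.017 -0.     0.   ]
2,120 [-1.9  7.8 25.1] [ 0.035 -0.     0.   ]
3,119 [-1.9 11.8 25.3] [ 0.052 -0.     0.   ]
4,117.5 [-1.9 15.7 26. ] [ 0.07 -0.    0.  ]
5,116 [-1.9 19.7 26.8] [ 0.087 -0.     0.   ]
6,115 [-1.9 23.7 27.2] [ 0.105 -0.     0.   ]
7,114 [-1.9 27.6 27.6] [ 0.122 -0.     0.   ]
8,113 [-1.9 31.6 28.1] [ 0.14 -0.    0.  ]
9,112 [-2.  35.6 28.7] [0.157 0.    0.   ]
10,111 [-2.  39.6 29.4] [0.174 0.    0.   ]
11,110 [-2.  43.7 30.1] [0.192 0.    0.   ]
12,109 [-2.  47.7 30.9] [0.209 0.    0.   ]
-1,6 [-2.  48.9 34. ] [0.209 0.    0.   ]
```

```bash

python3 -m pendant '[[[0,-0.5,0,3,0,0,0],[0,-1,0,8,0,0,0],[0,-1.5,0,15,0,0,0],[0,-1.9,0,21,0,0,0],[0,-1.9,0,25,0,0,0]]]' | sed -n 2,4p
python3 -m pendant '[[[0,0,2,0,0.009,0,0],[0,0,6,0.1,0.026,0,0],[0,0,10,0.3,0.044,0,0],[0,0,14,0.8,0.061,0,0],[0,0,18,1.5,0.079,0,0]]]' | sed -n 2,4p
python3 way.py 0 5,116 6,115 7,114 8,113 9,112 10,111 11,110 12,109 -1,6; python3 look.py w8
```

```text
eef_pos: [0.6177, 0.0146, 0.3435]
eef_rot: [-0.001, 0.69, 0.724, -0.001]
wrist_force: [-0.3, 0.1, -4.5]
eef_pos: [0.6369, 0.0156, 0.3442]
eef_rot: [-0.027, 0.689, 0.724, -0.029]
wrist_force: [0.3, 0.5, -5.5]
5,116 [0.2 0.9 0.7] [0.008 0.    0.   ]
6,115 [0.2 4.9 0.8] [0.025 0.    0.   ]
7,114 [0.2 8.9 0.9] [0.043 0.    0.   ]
8,113 [ 0.2 13.   1.1] [0.06 0.   0.  ]
9,112 [ 0.2 17.   1.4] [0.078 0.    0.   ]
10,111 [ 0.2 21.   1.7] [0.095 0.    0.   ]
11,110 [ 0.2 25.1  2.1] [0.112 0.    0.   ]
12,109 [ 0.2 29.2  2.6] [0.13 0.   0.  ]
-1,6 [ 0.2 30.7  5.6] [0.13 0.   0.  ]
w8 [0.6369 0.0156 0.3442] 16.33
```

```bash
cat > rel.py <<'E'
import sys
from fit import *
n=sys.argv[1]; o=ctrl.get_obs(); snap("wrist",n+".png"); K,W=T("wrist",o); im=cv2.GaussianBlur(cv2.imread(f"pics/{n}.png").astype(np.float32),(3,3),0)
q=o["eef_rot"]; Rl=R.from_quat([q[1],q[2],q[3],q[0]])*R.from_matrix(np.array([[0,1,0],[1,0,0],[0,0,-1.]])).inv()
O=np.array(o["eef_pos"])-Rl.apply([0,0,.2262]); C=np.array([.0575,0,.011])
for name,pts,dr in (("+y",[(a,.07) for a in np.linspace(-.035,.04,8)],(0,1)),("+x",[(.045,b) for b in np.linspace(-.01,.055,8)],(1,0)),("-x",[(-.045,b) for b in np.linspace(.04,.06,6)],(-1,0))):
    off=[]
    for p in pts:
        t=np.arange(-.014,.0141,.0005); uv=proj(K,W,np.array([O+Rl.apply(C+[p[0]+dr[0]*u,p[1]+dr[1]*u,0]) for u in t])).astype(np.float32)
        v=cv2.remap(im,uv[:,0].reshape(-1,1),uv[:,1].reshape(-1,1),cv2.INTER_LINEAR)[:,0]; off.append(1000*t[2+np.linalg.norm(v[4:]-v[:-4],axis=1).argmax()])
    print(name,np.round(off,1))
E
python3 -m pendant '[[[0,0,4,0.5,0.019,0,0],[0,0,8,0.7,0.037,0,0],[0,0,12,0.9,0.055,0,0],[0,0,14,1.1,0.064,0,0],[0,0,14,1.1,0.064,0,0]]]' | sed -n 2,4p
python3 rel.py w9
python3 way.py 0 8,113 9,112 10,111 11,110 12,109 -1,6
```

```text
eef_pos: [0.6504, 0.0162, 0.3412]
eef_rot: [-0.05, 0.688, 0.722, -0.052]
wrist_force: [-0.9, 0.2, -5.0]
+y [-7.  -7.  -7.  -7.  -7.   4.5 -7.  -7.5]
+x [-3.  -3.  -3.  -3.  -3.  -3.5 -3.5 -3.5]
-x [-8.  -8.  -7.5 -8.  -7.5 -7.5]
8,113 [ 0.2 -0.6 -0.7] [-0.004 -0.     0.   ]
9,112 [ 0.2  3.4 -0.7] [ 0.014 -0.     0.   ]
10,111 [ 0.2  7.5 -0.7] [ 0.031 -0.     0.   ]
11,110 [ 0.2 11.5 -0.5] [ 0.049 -0.     0.   ]
12,109 [ 0.2 15.6 -0.3] [ 0.066 -0.     0.   ]
-1,6 [ 0.2 17.3  2.6] [ 0.066 -0.     0.   ]
```

No slip at 8°. Going on to 12° at 6 mm clearance.

```bash

python3 -m pendant '[[[0,0,3,0,0.014,0,0],[0,0,7,0,0.031,0,0],[0,0,11,0.3,0.047,0,0],[0,0,14.5,1,0.06,0,0],[0,0,17,2,0.066,0,0]]]' | sed -n 2,4p
python3 -m pendant '[[[0,0,0,0.5,0,0,0],[0,0,0,0.5,0,0,0],[0,0,0,0.5,0,0,0],[0,0,0,0.5,0,0,0]]]' | sed -n 2,4p
python3 rel.py w10; python3 way.py 0 -1,6 -1,0
python3 - <<'E'
from fit import *
Rs=R.from_euler("ZY",[2.8,12],degrees=True); S=np.array([.6755,.0177,.1])
o=ctrl.get_obs(); q=o["eef_rot"]; Rl=R.from_quat([q[1],q[2],q[3],q[0]])*R.from_matrix(np.array([[0,1,0],[1,0,0],[0,0,-1.]])).inv()
B=np.array(o["eef_pos"])+Rl.apply([.0575,0,.003-.2262]); print("board in seat frame mm",(Rs.inv().apply(B-S)*1000).round(1))
ims=[]
for n,(x,y,w) in(("scene",(255,170,120)),("side",(310,130,130)),("wrist",(200,30,400))):
    ob=ctrl.get_obs(); im=ctrl.camera(n)[:,:,::-1].copy(); cv2.imwrite(f"pics/p_{n}.png",im); K,W=T(n,ob)
    h=int(w*.75); s=400/w; c=cv2.resize(im[y:y+h,x:x+w],(400,300),interpolation=cv2.INTER_CUBIC)
    def pl(P,col):
        uv=((proj(K,W,P)-[x,y]+.5)*s).astype(np.int32); cv2.polylines(c,[uv.reshape(-1,1,2)],False,col,1)
    pl([B+Rl.apply(p) for p in [(-.045,-.07,.008),(.045,-.07,.008),(.045,.07,.008),(-.045,.07,.008),(-.045,-.07,.008)]],(0,255,0))
    for yy in(-.048,-.036,.036,.048): pl([S+Rs.apply(p) for p in [(-.05,yy,0),(.05,yy,0),(.05,yy,.01)]],(255,0,255))
    ims.append(c)
ims.append(np.zeros_like(c)); cv2.imwrite("pics/fin.png",np.vstack([np.hstack(ims[:2]),np.hstack(ims[2:])]))
E
```

```text
eef_pos: [0.667, 0.0171, 0.3369]
eef_rot: [-0.072, 0.686, 0.72, -0.076]
wrist_force: [-0.1, -0.1, -6.4]
eef_pos: [0.6662, 0.0171, 0.3366]
eef_rot: [-0.072, 0.686, 0.72, -0.076]
wrist_force: [-0.1, 0.8, -4.2]
+y [-7.  -7.  -7.  -7.  -7.  -6.5 -7.  -7. ]
+x [-3. -3. -3. -3. -3. -3. -3. -3.]
-x [13.  12.5 -8.  -7.5 -7.5 -7.5]
-1,6 [0.2 0.8 0.4] [0.001 0.    0.   ]
-1,0 [0.2 0.8 6.4] [0.001 0.    0.   ]
board in seat frame mm [-0.7 -0.2  6.4]
```

View pics/fin.png

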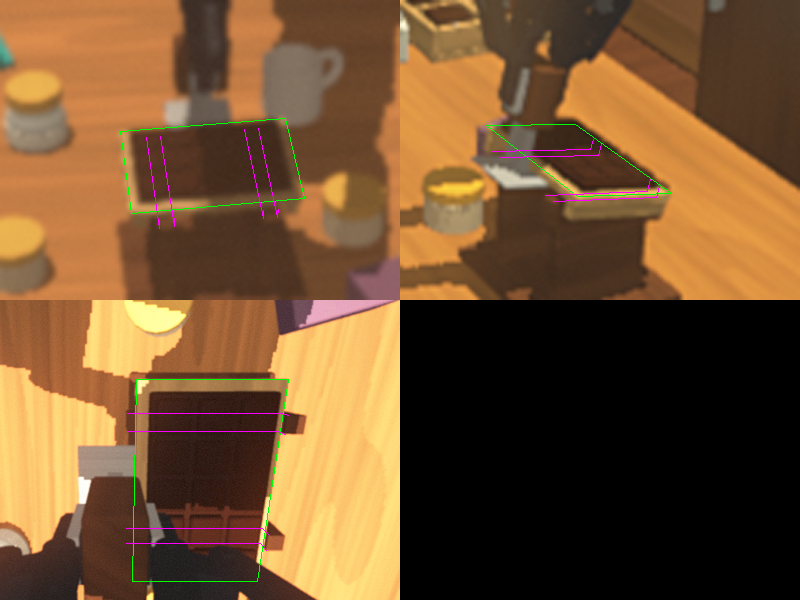

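The overlay matches. The green board model sits on the board's rim in all three views. The magenta slope edges end at the visible stops (wrist panel (287,422) and (268,536)), and the board lies just above them. One check of the stop position in w0, then I lower.

```bash
python3 - <<'E'
from fit import *
Rs=R.from_euler("ZY",[2.8,12],degrees=True); S=np.array([.6755,.0177,.1]); K,W=cam("w0"); t=400/190
for p in((.05,.048,0),(.05,.048,.01),(.05,.036,.01),(.05,-.036,.01),(-.05,.048,0)): print(p,((proj(K,W,S+Rs.apply(p))[0]-[326,76]+.5)*t-.5).round(0))
E
python3 -m pendant '[[[0,0,0.5,1,0,0,0],[0,0,0.7,2,0,0,0],[0,0,0.7,3,0,0,0],[0,0,0.7,4,0,0,0],[0,0,0.7,4,0,0,0]]]' | sed -n 2,4p
python3 -m pendant '[[[0,0,0,0.6,0,0,0],[0,0,0,1.2,0,0,0],[0,0,0,1.8,0,0,0],[0,0,0,2.4,0,0,0],[0,0,0,2.4,0,0,0]]]' | sed -n 2,4p
```

```text
(0.05, 0.048, 0) [316.  73.]
(0.05, 0.048, 0.01) [334.  73.]
(0.05, 0.036, 0.01) [330. 102.]
(0.05, -0.036, 0.01) [314. 264.]
(-0.05, 0.048, 0) [99. 86.]
eef_pos: [0.666, 0.0171, 0.3321]
eef_rot: [-0.072, 0.686, 0.72, -0.076]
wrist_force: [-1.0, 0.2, -5.9]
eef_pos: [0.6657, 0.017, 0.3303]
eef_rot: [-0.072, 0.686, 0.72, -0.075]
wrist_force: [-0.2, -0.0, -4.8]
```

```bash

python3 -m pendant '[[[0,0,0,0.5,0,0,0],[0,0,0,1,0,0,0],[0,0,0,1.5,0,0,0],[0,0,0,2,0,0,0],[0,0,0,2,0,0,0]]]' | sed -n 2,4p
python3 -m pendant '[[[0,0,0,0.5,0,0,0],[0,0,0,1,0,0,0],[0,0,0,1.5,0,0,0],[0,0,0,2,0,0,0],[0,0,0,2,0,0,0]]]' | sed -n 2,4p
python3 -m pendant '[[[0,0,0,0.5,0,0,0],[0,0,0,1,0,0,0],[0,0,0,1.5,0,0,0],[0,0,0,2,0,0,0],[0,0,0,2,0,0,0]]]' | sed -n 2,4p
python3 rel.py w11; python3 way.py 0 -1,0
```

```text
eef_pos: [0.6653, 0.017, 0.3284]
eef_rot: [-0.072, 0.686, 0.72, -0.075]
wrist_force: [0.4, -0.8, -2.0]
eef_pos: [0.6648, 0.017, 0.3261]
eef_rot: [-0.072, 0.686, 0.72, -0.076]
wrist_force: [0.6, -0.2, -1.6]
eef_pos: [0.6644, 0.017, 0.3241]
eef_rot: [-0.072, 0.686, 0.72, -0.076]
wrist_force: [0.5, 1.0, -2.4]
+y [-7.5 -7.  -7.  -7.  -7.  -7.  -7.  -7. ]
+x [0.5 3.5 1.  1.  0.5 0.5 0.5 0.5]
-x [-8.5 -8.5 -8.5 -8.5 -8.5 -8.5]
-1,0 [ 0.2  0.  -6.2] [0. 0. 0.]
```

```bash

python3 -m pendant '[[[0,0,-3,1,0,0,0],[0,0,-8,1,0,0,0],[0,0,-15,1,0,0,0],[0,0,-23,1,0,0,0],[0,0,-31,1,0,0,0]]]' | sed -n 2,4p
python3 -m pendant '[[[0,0,-10,0,0,0,0],[0,0,-20,0,0,0,0],[0,0,-30,0,0,0,0],[0,0,-40,0,0,0,0],[0,0,-52,0,0,0,0]]]' | sed -n 2,4p
python3 -m pendant '[[[0,0,-12,0,0,0,0],[0,0,-24,0,0,0,0],[0,0,-36,0,0,0,0],[0,0,-46,0,0,0,0],[0,0,-50,0,0,0,0]]]' | sed -n 2,4p
python3 - <<'E'
from fit import *
# board outline vs. prediction in scene / side / wrist
Rs=R.from_euler("ZY",[2.8,12],degrees=True); S=np.array([.6755,.0177,.1])
for n in("wrist","scene","side"):
    ob=ctrl.get_obs(); im=ctrl.camera(n)[:,:,::-1].copy(); cv2.imwrite(f"pics/q_{n}.png",im); K,W=T(n,ob); g=cv2.GaussianBlur(im.astype(np.float32),(3,3),0)
    for nm,pts,dr in(("+y",[(a,.07) for a in np.linspace(-.04,.04,9)],(0,1)),("-y",[(a,-.07) for a in np.linspace(-.04,.04,9)],(0,-1)),("+x",[(.045,b) for b in np.linspace(-.06,.06,9)],(1,0)),("-x",[(-.045,b) for b in np.linspace(-.06,.06,9)],(-1,0))):
        off=[]
        for p in pts:
            t=np.arange(-.005,.0101,.0005); uv=proj(K,W,np.array([S+Rs.apply([p[0]+dr[0]*u,p[1]+dr[1]*u,.008]) for u in t])).astype(np.float32)
            v=cv2.remap(g,uv[:,0].reshape(-1,1),uv[:,1].reshape(-1,1),cv2.INTER_LINEAR)[:,0]; off.append(1000*t[2+np.linalg.norm(v[4:]-v[:-4],axis=1).argmax()])
        print(n,nm,np.round(off,1))
E
python3 go.py .5808 -.3402 .134 2.9 0
```

```text
eef_pos: [0.633, 0.0154, 0.33]
eef_rot: [-0.072, 0.686, 0.72, -0.076]
wrist_force: [0.5, 0.2, -2.3]
eef_pos: [0.5821, 0.013, 0.341]
eef_rot: [-0.072, 0.686, 0.72, -0.075]
wrist_force: [0.0, -0.2, -3.2]
eef_pos: [0.5328, 0.0107, 0.3515]
eef_rot: [-0.072, 0.686, 0.72, -0.076]
wrist_force: [0.2, 0.8, -1.5]
wrist +y [-0. -0. -0.  9. -4. -4. -4. -4. -4.]
wrist -y [-0.  -2.5 -2.  -2.  -2.  -2.  -2.  -2.5 -4. ]
wrist +x [-4. -4. -4. -4. -4. -4. -4. -4. -4.]
wrist -x [-0.5 -0.5 -0.5 -0.5 -0.5 -0.5 -0.  -0.5 -0.5]
scene +y [-4.  -4.  -4.  -4.  -1.  -0.   1.  -0.5  0.5]
scene -y [-3.5 -4.  -4.  -4.  -4.  -4.  -4.  -4.   1. ]
scene +x [ 2.5  0.5  2.  -0.   1.5  3.   1.   2.5  1. ]
scene -x [-0.5 -1.   0.5  1.5  1.5  8.   0.5 -0.5 -1. ]
side +y [ 1.  -2.5  9.   9.   9.   9.   9.   9.   9. ]
side -y [ 3.   5.   4.5 -3.5  2.   3.5  4.5  3.  -3. ]
side +x [-1.   3.5  9.   7.5  9.   9.   9.   6.5  7.5]
side -x [2.5 2.  6.5 3.  3.  3.5 2.5 3.  5. ]
shift [-352.6   27.   -14.7] turn [-0.2079  0.     -0.0017] F [ 1.   0.  -2.9]
```

The board rests on the slope within about 1 mm of the aim, and the lifter is out. Levelling and returning the lifter.

```bash
python3 go.py .486 .009 .150 2.9 6;  python3 go.py .486 .009 .160 2.9 0
```

```text
shift [  0.8 -28.9 -18. ] turn [-1.032e-01 -1.000e-04 -1.700e-03] F [ 1.   0.  -2.9]
shift [  0.8 -54.4 -24.1] turn [-0.2079  0.     -0.0017] F [ 1.   0.  -2.9]
```

```bash

python3 -m pendant '[[[0,0,-14,-9,-0.05,0,0],[0,0,-29,-18,-0.1,0,0],[0,0,-42,-21,-0.155,0,0],[0,0,-54,-24,-0.208,0,0],[0,0,-54,-24,-0.208,0,0]]]' | sed -n 2,4p
python3 -m pendant '[[[0,-20,0,0,0,0,0],[0,-55,8,0,0,0,0],[0,-90,20,0,0,0,0],[0,-125,32,0,0,0,0],[0,-160,44,0,0,0,0]]]' | sed -n 2,4p
python3 go.py .5808 -.3402 .134 2.9 0
```

```text
eef_pos: [0.4857, 0.0083, 0.3867]
eef_rot: [0.001, 0.69, 0.724, 0.001]
wrist_force: [0.3, 0.3, -2.9]
eef_pos: [0.5393, -0.1512, 0.3851]
eef_rot: [-0.001, 0.69, 0.724, -0.001]
wrist_force: [0.7, 0.0, -2.2]
shift [-190.8   32.2   24.8] turn [-0.0023 -0.0005 -0.0015] F [ 0.7  0.  -2.2]
```

```bash

python3 -m pendant '[[[0,-35,5,4,0,0,0],[0,-75,12,8,0,0,0],[0,-115,18,14,0,0,0],[0,-150,23,20,0,0,0],[0,-172,27,24,0,0,0]]]' | sed -n 2,4p
python3 -m pendant '[[[0,-10,1,10,0,0,-0.02],[0,-14,1,25,0,0,-0.02],[0,-14,1,50,0,0,-0.02],[0,-14,1,80,0,0,-0.02],[0,-14,1,100,0,0,-0.02]]]' | sed -n 2,4p
python3 -m pendant '[[[0,0,0,10,0,0,0],[0,0,0,16,0,0,0],[0,0,0,16,0,0,0],[0,0,0,16,0,0,0],[0,0,0,16,0,0,0]]]' | sed -n 2,4p
python3 go.py .577 -.335 .004 4 0; python3 rel.py w12 >/dev/null
```

```text
eef_pos: [0.574, -0.3239, 0.3596]
eef_rot: [-0.001, 0.69, 0.723, -0.001]
wrist_force: [-0.6, 1.1, -2.1]
eef_pos: [0.5746, -0.3326, 0.2571]
eef_rot: [-0.003, 0.682, 0.731, -0.001]
wrist_force: [-0.8, 0.9, -3.1]
eef_pos: [0.576, -0.3342, 0.2474]
eef_rot: [0.001, 0.682, 0.731, -0.0]
wrist_force: [0.3, -0.0, -1.7]
shift [-0.9  0.9 17.2] turn [ 0.0011  0.0021 -0.0006] F [ 0.3 -0.  -1.7]
```

```bash

python3 -m pendant '[[[0,-1,1,4,0,0,0],[0,-1,1,8,0,0,0],[0,-1,1,11,0,0,0],[0,-1,1,13,0,0,0],[0,-1,1,13,0,0,0]]]' | sed -n 2,4p
python3 -m pendant '[[[0,0,0,0,0,0,0],[0,0,0,0,0,0,0],[0,0,0,0.5,0,0,0],[0,0,0,1,0,0,0],[0,0,0,1,0,0,0]]]' | sed -n 2,4p
python3 go.py .577 -.335 .004 4 0
```

```text
eef_pos: [0.5759, -0.3345, 0.2317]
eef_rot: [-0.001, 0.682, 0.731, -0.0]
wrist_force: [-0.2, -0.4, -3.0]
eef_pos: [0.5763, -0.3347, 0.2315]
eef_rot: [-0.0, 0.682, 0.731, -0.0]
wrist_force: [-0.1, 1.1, -2.1]
shift [-0.3  0.7  1.3] turn [-0.001  -0.     -0.0008] F [-0.1  1.1 -2.1]
```

```bash

python3 -m pendant '[[[0,0,0,0.5,0,0,0],[0,0,0,1,0,0,0],[0,0,0,1.5,0,0,0],[0,0,0,1.5,0,0,0],[0,0,0,1.5,0,0,0]]]' | sed -n 2,4p
python3 -m pendant '[[[0,0,0,0,0,0,0],[0,0,0,0,0,0,0],[0,0,0,0,0,0,0]]]' | sed -n 2,4p
```

```text
eef_pos: [0.5763, -0.3348, 0.2303]
eef_rot: [-0.0, 0.682, 0.731, -0.0]
wrist_force: [-1.2, 0.8, -0.0]
eef_pos: [0.5763, -0.3348, 0.2303]
eef_rot: [-0.0, 0.682, 0.731, -0.0]
wrist_force: [-1.3, 0.7, 1.2]
```

In contact with the mat (force up from -2.3 to about +1). Releasing and rising.

```bash

python3 -m pendant '[[[1,0,0,0,0,0,0],[1,0,0,0,0,0,0],[1,0,0,0,0,0,0],[1,0,0,0,0,0,0],[1,0,0,0,0,0,0]]]' | sed -n 2,5p
python3 -m pendant '[[[1,0,0,0,0,0,0],[1,0,0,-10,0,0,0],[1,0,0,-30,0,0,0],[1,0,0,-60,0,0,0],[1,0,0,-100,0,0,0]]]' | sed -n 2,5p
python3 -m pendant '[[[1,0,0,-40,0,0,0],[1,0,0,-70,0,0,0],[1,0,0,-70,0,0,0],[1,0,0,-70,0,0,0],[1,0,0,-70,0,0,0]]]' | sed -n 1,5p
python3 look.py w13; python3 - <<'E'
from fit import *
K,W=cam("w13"); im=cv2.imread("pics/w13.png")
# bright steel & mat test: sample predicted blade outline 3 mm inside / outside
Rl=R.from_euler("Z",3.9,degrees=True); O=np.array([.5763,-.3348,.004]); g=im.mean(2)
for nm,d in(("in",-.004),("out",.004)):
    P=[(x,s*(.028+d)) for s in(1,-1) for x in(-.02,.04,.07,.095)]+[(.1+d,y) for y in(-.02,0,.02)]+[(-.025-d,y) for y in(-.02,.02)]
    uv=proj(K,W,np.array([O+Rl.apply([*p,.003]) for p in P])).round().astype(int); print(nm,[int(g[min(v,399),u]) for u,v in uv])
M=R.from_euler("Z",-5.4,degrees=True)
print("blade corners in mat frame mm",[(M.apply(O+Rl.apply([a,b,0])-[.61,-.327,0])[:2]*1000).round(0).tolist() for a in(-.025,.1) for b in(-.028,.028)])
S=T("scene"); D=T("side")
for n in("scene","side"): ctrl.camera(n)
for k in("board","lifter_grip","gift_box","tin_left","cup","cocoa_jar","slim_box"):
    print(k,[[(round(b["point"][0]*640),round(b["point"][1]*400),round(b["confidence"],2)) for b in ctrl.boxes_of(n,k)[:2]] for n in("scene","side")])
E
```

```text
eef_pos: [0.5763, -0.3348, 0.2301]
eef_rot: [-0.0, 0.682, 0.731, -0.0]
wrist_force: [0.5, 0.0, 0.8]
opening: 0.976
eef_pos: [0.5754, -0.334, 0.3285]
eef_rot: [-0.003, 0.682, 0.731, -0.0]
wrist_force: [1.2, -1.3, 0.6]
opening: 0.998
time_s: 26.22
eef_pos: [0.5762, -0.3345, 0.4001]
eef_rot: [-0.0, 0.682, 0.731, -0.0]
wrist_force: [0.3, 0.6, -0.1]
opening: 0.999
w13 [ 0.5762 -0.3345  0.4001] 26.22
in [179, 221, 218, 214, 224, 218, 212, 213, 212, 212, 212, 222, 224]
out [31, 64, 61, 59, 68, 68, 65, 64, 63, 63, 63, 67, 63]
blade corners in mat frame mm [[-60.0, -32.0], [-59.0, 24.0], [65.0, -35.0], [66.0, 21.0]]
board [[(319, 223, 0.95)], [(368, 182, 0.87)]]
lifter_grip [[(197, 234, 0.82)], [(415, 302, 0.58), (363, 215, 0.41)]]
gift_box [[(386, 258, 0.64)], [(262, 213, 0.19)]]
tin_left [[(359, 232, 0.77)], [(326, 191, 0.83)]]
cup [[(345, 193, 0.62)], [(260, 212, 0.83)]]
cocoa_jar [[(266, 201, 0.62)], [(314, 261, 0.59)]]
slim_box [[(241, 273, 0.9), (266, 202, 0.39)], [(449, 254, 0.77)]]
```

```bash
python3 - <<'E'
from fit import *
Rs=R.from_euler("ZY",[2.8,12],degrees=True); C=np.array([.6755,.0177,.1])+Rs.apply([0,0,.014])
a=full((0,0),(0,0),1)
print(proj(*T("scene"),C),proj(*T("side"),C),tri([ray(*T("scene"),(319,223)),ray(*T("side"),(368,182))]),C)
ctrl.hand_in()
E
```

```text
[[317.86099724 219.1036851 ]] [[366.96713572 181.0723875 ]] [0.68499184 0.02133829 0.1066618 ] [0.67840729 0.01784219 0.11369407]
the job is handed in; nothing more can be done
```

I set the board on the brown stand, laid the lifter back on its mat and let go, and handed the job in at about 26 s. The final numeric checks put the board within about 1 cm of its aimed spot and the blade wholly on the mat; I had no picture views left, so I did not look at the final placing by eye.

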